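Clear the timer, hang the brush-head tins to dry, start the timer

ROBOT

A 6-joint arm with a two-finger parallel gripper is mounted at the origin on the work surface. World frame = base frame: x ahead of the robot, y to its left, z up, the work surface at z = 0. Lengths are in mm, angles in rad, forces in N, time in s.
With the tool pointing down it reaches from about 400 to 925 mm from the base axis. Payload 12.5 kg.
Tool frame: the origin (TCP) lies between the finger pads; the fingertips stand env.tip_extent ahead of it and the grasp point (between the pads) lies 11 mm behind it (env.tip_extent is the distance from the TCP to the fingertips, in mm); z points along the fingers, y is the line along which they close (so a half turn about z gives the same grasp; the last joint's range is limited). The gripper opens to 95 mm and grips with 3 to 60 N. Pads are 20 mm wide; open, the fingers measure 119 mm over their backs; the gripper's body (75 mm by 180 mm) begins 59 mm behind the grasp point.
Start: joints at [-1.447, 0.491, 1.559, -0, 1.092, -0.106], TCP at [142.386, -608.582, 222.661] pointing down, gripper open.
Joint ranges: [-3.1, 3.1], [-0.84, 2.19], [0.05, 2.79], [-1.13, 4.28], [0.06, 2.93], [-2.69, 2.69]. Speed limits (rad/s): [2.22, 2.22, 2.79, 3.14, 3.14, 3.14].

INTERFACE

Orientations are given as [roll, pitch, yaw] about the fixed x, y, z axes, in that order (R = Rz(yaw) Ry(pitch) Rx(roll)).
In Python, from cell import env gives the robot as it stands.
- The arm moves only by the tool carry_out, never from a script. Its argument "motion" is a list of rows, each a list of 5 numbers: the shift along the tool's x, y, z in mm, then the turn about the tool's z in degrees, then the closure, from 0 (fully open) to 1 (shut). A call has 1 to 12 rows; each row shifts and turns the commanded pose from where the row before left it, along the tool's axes as they then stand; what a row does not reach is not made up. A row lasts 1/10 s, in which the tool goes at most 50 mm and 8.59 degrees, less where a joint would pass 70% of its speed; a pose out of reach is approached as far as the arm can. A call with a gripper value outside its range is refused whole. The fingers move at their own pace and stop on an object; the grip force is fixed at half the most. Time passes only in rows, so rows that do not move let the fingers close. It gives the time, the measured TCP pose, the force, the opening and the grip force at its end, in the units of the state.
- env.state(): the state, without advancing time (a new reading comes with each control period).
- env.read_camera(name): name is "scene" or "top" or "wrist"; returns a dict with "color" (480x640x3 uint8, red, green, blue), "K" (3x3 intrinsics, pixels), "R" (3x3) and "t" (3): a world point X has camera coordinates R X + t; the wrist camera has in their place "hand_eye" (4x4, takes a point from camera to tool coordinates, whose origin is the TCP and whose axes are the flange's). Camera axes: x right, y down, z forward; pixel columns grow to the right and rows downward; lengths in mm; the calibration is good to about 2 mm. A picture is of the moment at which its call begins: read the wrist's pose just before it. There is no depth.
- env.job_done(): hands the job in; it is judged then, once.
The state is a dict: "t": time; "joints": joint angles; "qvel": joint speeds; "tau": joint torques, N m; "eef_pos": TCP position; "tcp_rot": TCP orientation; "ft_force": force on the tool from outside, world axes, zero at the start; "moment": the same for the moment, N m; "opening": opening from 0.0 (shut) to 1.0 (fully open); "grip_force": force on a finger pad.
Only numpy, scipy, OpenCV 4.12 (cv2) and the standard library are available. Lean on these libraries where they do the work, as an engineer would, in place of code of your own. Each camera call takes 0.05 s, during which the arm holds its last target. There are 200 camera calls.

TASK

First take the stylus from its stand and clear the drying timer: with the stylus's point push its recessed CLEAR button (the ringed one) fully down and let it up. Then hang every tin of brush heads by its wire bail on a free hook of the drying rack, and when all of them hang, push the timer's START button (the one with the bar) fully down, again with the stylus. Finish with the tins hanging, both buttons up, the stylus upright in its stand with its collar down on the block, and everything else where it was.

Things in the scene. Friction and masses are not known exactly. Their poses are not given: they have to be found in the camera images.
- tin0: Steel tin of cream brush heads, 65 mm across, 53 mm tall (brush tips to z 70), about 180 g; 2 to 4 present, all alike. Stiff wire bail in its y-z plane, fixed to the tin. Atop it a wooden T grip: stem 14 mm thick (x), 24 mm wide (y), z 109 to 157 mm; cap 22 (x) by 30 (y) mm, z 157 to 165. Origin: centre of the underside, z up.
- bail0 (a point): Underside of the peak of tin0's bail, 105 mm above its base: the point to hang on a hook. 6 mm wire, which falls from here to y = +-32 mm at z = 85 mm, then straight down to the rim. Axes as the tin's.
- tin1: Steel tin of cream brush heads, 65 mm across, 53 mm tall (brush tips to z 70), about 180 g; 2 to 4 present, all alike. Stiff wire bail in its y-z plane, fixed to the tin. Atop it a wooden T grip: stem 14 mm thick (x), 24 mm wide (y), z 109 to 157 mm; cap 22 (x) by 30 (y) mm, z 157 to 165. Origin: centre of the underside, z up.
- bail1 (a point): Underside of the peak of tin1's bail, 105 mm above its base: the point to hang on a hook. 6 mm wire, which falls from here to y = +-32 mm at z = 85 mm, then straight down to the rim. Axes as the tin's.
- tin2: Steel tin of cream brush heads, 65 mm across, 53 mm tall (brush tips to z 70), about 180 g; 2 to 4 present, all alike. Stiff wire bail in its y-z plane, fixed to the tin. Atop it a wooden T grip: stem 14 mm thick (x), 24 mm wide (y), z 109 to 157 mm; cap 22 (x) by 30 (y) mm, z 157 to 165. Origin: centre of the underside, z up.
- bail2 (a point): Underside of the peak of tin2's bail, 105 mm above its base: the point to hang on a hook. 6 mm wire, which falls from here to y = +-32 mm at z = 85 mm, then straight down to the rim. Axes as the tin's.
- tin3: Steel tin of cream brush heads, 65 mm across, 53 mm tall (brush tips to z 70), about 180 g; 2 to 4 present, all alike. Stiff wire bail in its y-z plane, fixed to the tin. Atop it a wooden T grip: stem 14 mm thick (x), 24 mm wide (y), z 109 to 157 mm; cap 22 (x) by 30 (y) mm, z 157 to 165. Origin: centre of the underside, z up.
- bail3 (a point): Underside of the peak of tin3's bail, 105 mm above its base: the point to hang on a hook. 6 mm wire, which falls from here to y = +-32 mm at z = 85 mm, then straight down to the rim. Axes as the tin's.
- hook0 (a point): Hook 0 of 4 on the drying rack, 90 mm apart: top of its 7 mm wire, 143 mm above the table, where the bail lies. x points along the hook to the wooden rail (14 mm thick, centre 32 mm on, 3.5 mm lower), y along the rail, z up. The hook opens to -x: 28 mm out its tip turns up 16 mm. Free space below and in front. One tin fits per hook.
- hook1 (a point): Hook 1 of 4 on the drying rack, 90 mm apart: top of its 7 mm wire, 143 mm above the table, where the bail lies. x points along the hook to the wooden rail (14 mm thick, centre 32 mm on, 3.5 mm lower), y along the rail, z up. The hook opens to -x: 28 mm out its tip turns up 16 mm. Free space below and in front. One tin fits per hook.
- hook2 (a point): Hook 2 of 4 on the drying rack, 90 mm apart: top of its 7 mm wire, 143 mm above the table, where the bail lies. x points along the hook to the wooden rail (14 mm thick, centre 32 mm on, 3.5 mm lower), y along the rail, z up. The hook opens to -x: 28 mm out its tip turns up 16 mm. Free space below and in front. One tin fits per hook.
- hook3 (a point): Hook 3 of 4 on the drying rack, 90 mm apart: top of its 7 mm wire, 143 mm above the table, where the bail lies. x points along the hook to the wooden rail (14 mm thick, centre 32 mm on, 3.5 mm lower), y along the rail, z up. The hook opens to -x: 28 mm out its tip turns up 16 mm. Free space below and in front. One tin fits per hook.
- timer: Grey drying timer, fixed, 80 (x) by 130 (y) by 42 mm tall, flat top with a dark display strip on its far (+x) side and two small recessed white buttons in a row nearer the robot. Origin: centre of the underside.
- clear_mouth (a point): Centre of the mouth of the round 14 mm recess of the CLEAR button, the one on the timer's +y (left seen from the robot) side, ringed by a white circle; on the timer's top face, 42 mm above the table. The button's top lies 5 mm below this point.
- clear_button (a joint): Travel of the CLEAR button: 0 up, 0.005 m fully down; springs back; about 4 N holds it fully down.
- start_mouth (a point): Centre of the mouth of the round 14 mm recess of the START button, on the timer's -y (right) side, with a short white bar beside it; on the timer's top face, 42 mm above the table. The button's top lies 5 mm below this point.
- start_button (a joint): Travel of the START button: 0 up, 0.005 m fully down; springs back; about 4 N holds it fully down.
- stylus: Stylus, upright in its stand, 113 mm, 60 g. Origin: end of the point; z up. Steel point 5 mm thick (z 0 to 20), shank 9 mm (to 50), brass collar 28 mm across (50 to 55; rests on the stand's top), square wooden handle 14 by 14 mm (55 to 105, sides along x and y), round pommel 22 mm across (105 to 113).
- stand: Fixed wooden block 70 by 70 by 54 mm with an upright 16 mm hole right through its centre for the stylus. Origin: centre of the underside.
- polish_tin: Bystander, not part of the job: green round polish tin 68 mm across, 28 mm tall. Origin: centre of the underside.
- cutter: Bystander, not part of the job: orange cutter 100 by 20 by 12 mm lying flat. Origin: centre of the underside.
- inkstone: Bystander, not part of the job: black ink stone 90 by 120 by 22 mm. Origin: centre of the underside.
- glue: Bystander, not part of the job: glue jar with white cap, 48 mm across, 100 mm tall. Origin: centre of the underside.
- tuft_a: Bystander, not part of the job: flat bundle of three cream brush heads, 50 by 37 by 13 mm. Origin: centre of the underside.

How it is judged:
By the outcome, as a careful person would: the job done as asked, in the order asked, and still so for the second after the job is handed in, with the robot touching nothing.
Of tin0, tin1, tin2, tin3 only 2 to 4 are there at a start; the rules pass over those that are not, and their reading is None.
At some moment in a run one of tin0, tin1, tin2, tin3 may be knocked a few centimetres aside while the robot is not near it.
Once in a run the grip may slacken for a moment while it holds something.
It also fails if it takes over 210 s, if anything falls off the work surface, if the arm or the gripper's body presses on something with over 40 N, if the wrist force passes 120 N, or if a joint passes its speed limit or range.

## Working session

There is one attempt and no reset: what is moved stays moved. The work goes in short steps, Python scripts to look and compute and a tool call to move; the robot and the scene stay as the last step left them, time stands still between calls to the robot, and variables do not carry over. Pictures are saved under pics/ and viewed, at most 14 in all, crops included, and the job is handed in when it is done.

Besides the shell and the picture viewer there is one more tool, called after "Emit:" in YAML: its name, and indented under it one key for each argument. carry_out: Moves the arm, as the interface text tells. Its arguments: {"type":"object","properties":{"motion":{"type":"array"}},"required":["motion"]}

```bash
ls; mkdir -p pics
cat > h.py <<'E'
import numpy as np, cv2
from cell import env
def snap(n,f,crop=None,s=1):
    d=env.read_camera(n); im=d["color"][:,:,::-1]
    np.savez(f"pics/{f}.npz",**{k:v for k,v in d.items()})
    if crop: x0,y0,x1,y1=crop; im=im[y0:y1,x0:x1]
    if s!=1: im=cv2.resize(im,None,fx=s,fy=s,interpolation=cv2.INTER_CUBIC)
    cv2.imwrite(f"pics/{f}.png",im); return d
def ray(d,u,v):
    K,R,t=d["K"],d["R"],d["t"]
    return -R.T@t, R.T@np.linalg.inv(K)@np.array([u,v,1.])
def onz(d,u,v,z):
    o,r=ray(d,u,v); return o+r*(z-o[2])/r[2]
def proj(d,X):
    c=d["K"]@(d["R"]@np.array(X,float)+d["t"]); return c[:2]/c[2]
E
python3 - <<'E'
from h import *
np.set_printoptions(precision=2,suppress=True)
print(env.state(),env.tip_extent)
for n in("scene","top"):
    d=snap(n,n+"0"); print(n,d["K"],d["R"],d["t"])
E
```

```text
pics
{'t': 0.0, 'joints': array([-1.45,  0.49,  1.56, -0.  ,  1.09, -0.11]), 'qvel': array([ 0.,  0.,  0., -0.,  0.,  0.]), 'tau': array([ -0.  , -61.27, -25.82,   0.07,   0.05,  -0.  ]), 'eef_pos': array([ 142.34, -608.33,  222.07]), 'tcp_rot': array([-3.14, -0.  ,  0.23]), 'ft_force': array([ 0.17,  0.44, -0.61]), 'moment': array([-0.  ,  0.  , -0.04]), 'grip_force': 0.0, 'opening': 1.0019135042729759} 8.0
scene [[491.13   0.   316.71]
 [  0.   491.13 238.77]
 [  0.     0.     1.  ]] [[ 0.35  0.94 -0.02]
 [ 0.76 -0.29 -0.58]
 [-0.55  0.19 -0.82]] [-171.98 -378.73 1438.63]
top [[475.73   0.   318.7 ]
 [  0.   475.73 241.1 ]
 [  0.     0.     1.  ]] [[ 0.01 -1.    0.01]
 [-1.   -0.01 -0.06]
 [ 0.06 -0.01 -1.  ]] [ -39.35  550.76 1293.54]
```

View pics/top0.png

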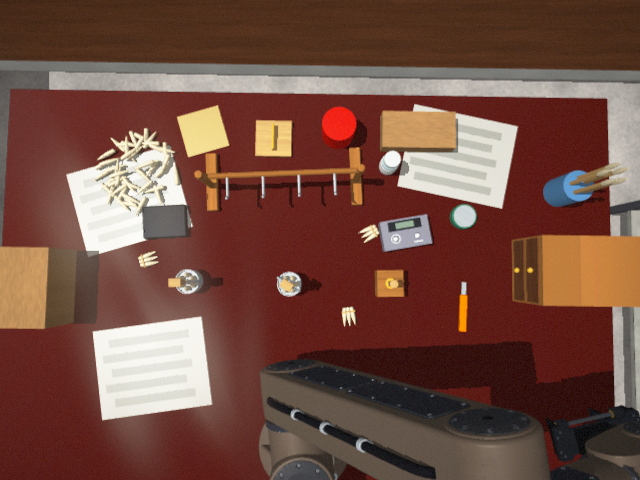

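View pics/scene0.png

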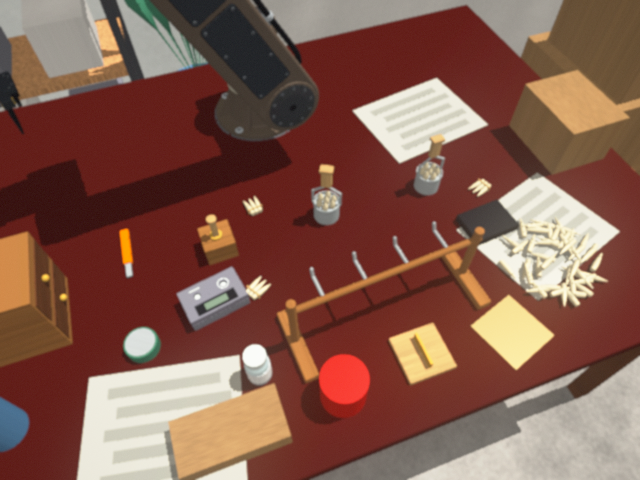

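Top shows two tins (188,282) and (289,284), the stand at (390,284), the timer at (405,233) and hooks at x≈227, 263, 299 and 335, y≈190. The scene view agrees. I'll enlarge both.

Run:
```python
import numpy as np,cv2
d=np.load("pics/top0.npz")["color"][:,:,::-1]
cv2.imwrite("pics/tc.png",cv2.resize(d[155:305,155:445],None,fx=2.75,fy=2.75,interpolation=cv2.INTER_CUBIC))
d=np.load("pics/scene0.npz")["color"][:,:,::-1]
cv2.imwrite("pics/sc.png",cv2.resize(d[125:345,170:490],None,fx=2.5,fy=2.5,interpolation=cv2.INTER_CUBIC))
```

```text
(no output)
```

View pics/tc.png

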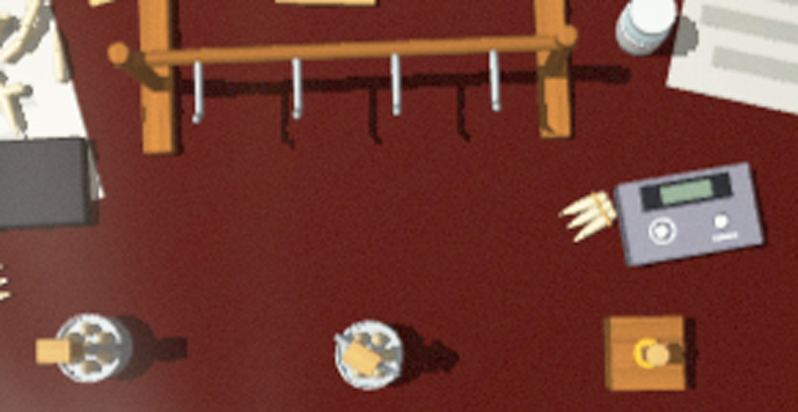

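View pics/sc.png

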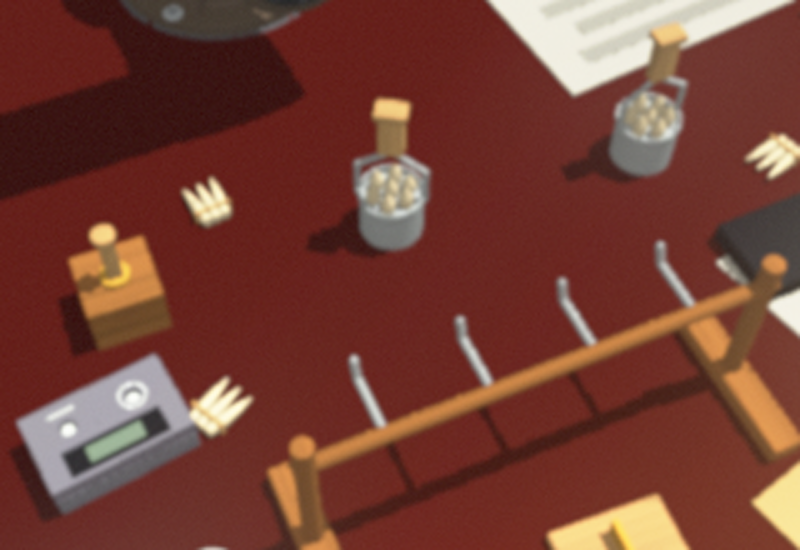

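Run:
```python
from h import *
np.set_printoptions(precision=1,suppress=True)
T=dict(np.load("pics/top0.npz"));S=dict(np.load("pics/scene0.npz"))
def t(x,y):return 155+(x+.5)/2.75-.5,155+(y+.5)/2.75-.5
def s(x,y):return 170+(x+.5)/2.5-.5,125+(y+.5)/2.5-.5
for n,p,z in [("pommel",(658,353),117),("stand",(646,353),54),("stA",(605,317),54),("stB",(686,317),54),("clear",(662,231),40),("start",(721,221),40),
 ("tip3",(197,118),159),("tip2",(297,115),159),("tip1",(397,112),159),("tip0",(496,107),159),("r3",(199,60),140),("r0",(494,50),140),
 ("capA",(53,351),165),("rimA",(93,347),53),("capB",(362,358),165),("rimB",(370,354),53),("tmr a",(615,185),42),("tmr b",(748,164),42),("tmr c",(764,243),42),("tmr d",(629,265),42)]: print(n,onz(T,*t(*p),z))
print("scene")
for n,p,z in [("pommel",(102,233),117),("clear",(132,396),38),("start",(68,430),38),("tip0",(355,358),159),("tip1",(460,320),159),("tip2",(562,282),159),("tip3",(660,245),159),("capB",(391,108),165),("capA",(668,35),165)]: print(n,onz(S,*s(*p),z))
```

```text
pommel [ 441.4 -223.3  117. ]
stand [ 439.6 -222.    54. ]
stA [ 473.9 -182.    54. ]
stB [ 475.  -260.7   54. ]
clear [ 559.3 -239.4   40. ]
start [ 570.  -297.6   40. ]
tip3 [646.9 198.3 159. ]
tip2 [650.9 108.7 159. ]
tip1 [654.9  19.1 159. ]
tip0 [660.7 -69.8 159. ]
r3 [703.2 201.4 140. ]
r0 [716.4 -68.1 140. ]
capA [437.2 318.7 165. ]
rimA [438.3 313.3  53. ]
capB [434.7  46.2 165. ]
rimB [435.1  45.4  53. ]
tmr a [ 604.  -192.5   42. ]
tmr b [ 626.6 -323.8   42. ]
tmr c [ 548.7 -339.6   42. ]
tmr d [ 525.2 -206.8   42. ]
scene
pommel [ 440.3 -221.5  117. ]
clear [ 558.5 -238.2   38. ]
start [ 571.6 -297.1   38. ]
tip0 [662.3 -67.9 159. ]
tip1 [658.7  20.1 159. ]
tip2 [654.1 109.5 159. ]
tip3 [649.1 198.9 159. ]
capB [435.3  47.9 165. ]
capA [441.8 316.2 165. ]
```

```bash
cat >> h.py <<'E'
from scipy.spatial.transform import Rotation as Ro
def rel(p,yaw=None):
    """shift in tool axes (mm) to world p, then turn about tool z (deg) to world yaw"""
    s=env.state(); R=Ro.from_euler("xyz",s["tcp_rot"]); d=R.inv().apply(np.array(p)-s["eef_pos"])
    y0=np.arctan2(R.as_matrix()[1,0],R.as_matrix()[0,0])
    w=0 if yaw is None else np.degrees((y0-yaw+np.pi)%(2*np.pi)-np.pi)
    print("shift",d.round(1),"turn",round(w,2),"norm",round(np.linalg.norm(d),1))
def wcam(d,s):
    """make wrist picture dict with world R,t"""
    R=Ro.from_euler("xyz",s["tcp_rot"]).as_matrix(); H=d["hand_eye"]
    Rw=R@H[:3,:3]; o=s["eef_pos"]+R@H[:3,3]
    d["R"]=Rw.T; d["t"]=-Rw.T@o; return d
def wsnap(f,crop=None,s=1):
    st=env.state(); d=wcam(snap("wrist",f,crop,s),st); np.savez(f"pics/{f}.npz",**d); return d
E
python3 - <<'E'
from h import *
rel([440,-222,230],0)
print(env.read_camera("wrist")["hand_eye"].round(3))
E
```

```text
shift [ 377.8 -308.4   -7.5] turn 13.17 norm 487.8
[[ 0.00000e+00 -9.71000e-01 -2.41000e-01  6.73310e+01]
 [ 1.00000e+00  0.00000e+00 -1.00000e-03 -5.15000e-01]
 [ 1.00000e-03 -2.41000e-01  9.71000e-01 -1.61985e+02]
 [ 0.00000e+00  0.00000e+00  0.00000e+00  1.00000e+00]]
```

Emit:
carry_out:
  motion:
    - [36, -29, -1, 0, 0]
    - [38, -31, -1, 0, 0]
    - [38, -31, -1, 0, 0]
    - [38, -31, -1, 0, 0]
    - [38, -31, -1, 0, 0]
    - [38, -31, -1, 0, 0]
    - [38, -31, -1, 0, 0]
    - [38, -31, 0, 0, 0]
    - [38, -31, 0, 0, 0]
    - [38, -31, 0, 0, 0]
    - [0, 0, 0, 7, 0]
    - [0, 0, 0, 6, 0]

```text
t: 1.35
eef_pos: [441.1, -221.0, 229.5]
tcp_rot: [-3.142, 0.0, 0.002]
ft_force: [0.2, -0.9, -0.0]
opening: 1.002
grip_force: 0.0
```

Run:
```python
from h import *
d=wsnap("w1"); rel([440,-222,230],0)
for p in [(440,-222,117),(440,-222,59),(559,-239,37),(571,-297,37)]: print(proj(d,p).round(1))
```

```text
shift [-0.7  0.4 -0.5] turn -0.32 norm 1.0
[325.1 241.6]
[324.8 225. ]
[345.7  78. ]
[417.   62.4]
```

View pics/w1.png

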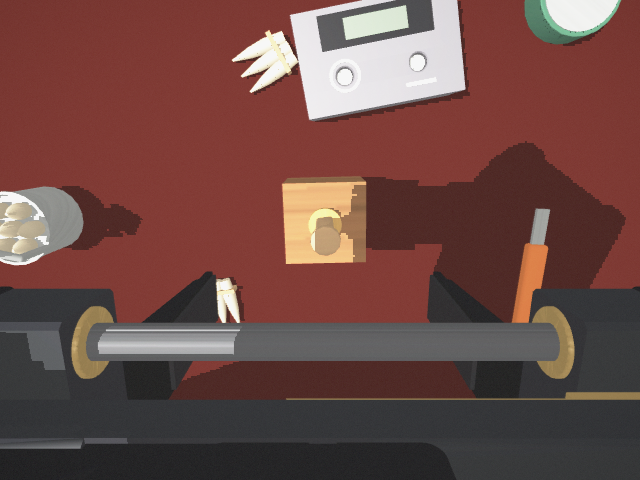

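Wrist: pommel (325,240), CLEAR (345,76) and START (417,62), all within 1–2 px of my estimates. Descending to grip the stylus.

Emit:
carry_out:
  motion:
    - [-0.7, 0.4, 40, 0, 0]
    - [0, 0, 40, 0, 0]
    - [0, 0, 40, 0, 0]
    - [0, 0, 25, 0, 0]
    - [0, 0, 10, 0, 0]
    - [0, 0, 0, 0, 0.5]
    - [0, 0, 0, 0, 1]
    - [0, 0, 0, 0, 1]
    - [0, 0, 0, 0, 1]
    - [0, 0, 0, 0, 1]
    - [0, 0, 0, 0, 1]
    - [0, 0, 0, 0, 1]

```text
t: 2.6
eef_pos: [439.6, -223.0, 74.8]
tcp_rot: [3.141, -0.0, 0.003]
ft_force: [0.9, 0.8, -0.2]
opening: 0.468
grip_force: 0.0
```

Emit:
carry_out:
  motion:
    - [0, 0, 0, 0, 1]
    - [0, 0, 0, 0, 1]
    - [0, 0, 0, 0, 1]
    - [0, 0, 0, 0, 1]
    - [0, 0, 0, 0, 1]
    - [0, 0, 0, 0, 1]

```text
t: 3.2
eef_pos: [439.6, -223.0, 74.6]
tcp_rot: [3.142, 0.0, 0.003]
ft_force: [-0.5, 1.0, -1.2]
opening: 0.22
grip_force: 30.0
```

Emit:
carry_out:
  motion:
    - [0, 0, 0, 0, 1]
    - [0, 0, 0, 0, 1]
    - [0, 0, 0, 0, 1]

```text
t: 3.5
eef_pos: [439.6, -223.0, 74.6]
tcp_rot: [3.142, 0.0, 0.003]
ft_force: [0.5, 0.1, -1.0]
opening: 0.223
grip_force: 30.0
```

Run:
```python
from h import *
d=wsnap("w2",(200,120,440,300),3.3); print(env.state())
```

```text
{'t': 3.55, 'joints': array([-6.03485122e-01,  5.27302230e-01,  2.02336100e+00, -1.19807466e-04,
        5.90923162e-01,  9.64507384e-01]), 'qvel': array([-0.00122079, -0.00102595,  0.00222324,  0.00170934, -0.00019672,
        0.00043168]), 'tau': array([-3.53255746e-03, -5.26246691e+01, -1.46628812e+01,  4.24600288e-02,
       -4.77679668e-02,  3.19923697e-05]), 'eef_pos': array([ 439.5790303 , -222.97036702,   74.61125068]), 'tcp_rot': array([3.14153423e+00, 3.28899945e-05, 2.90331110e-03]), 'ft_force': array([ 0.25150732, -0.78731625,  0.33664007]), 'moment': array([-0.01484716,  0.06963878, -0.00435463]), 'grip_force': 29.999915957450867, 'opening': 0.2174707669490021}
```

View pics/w2.png

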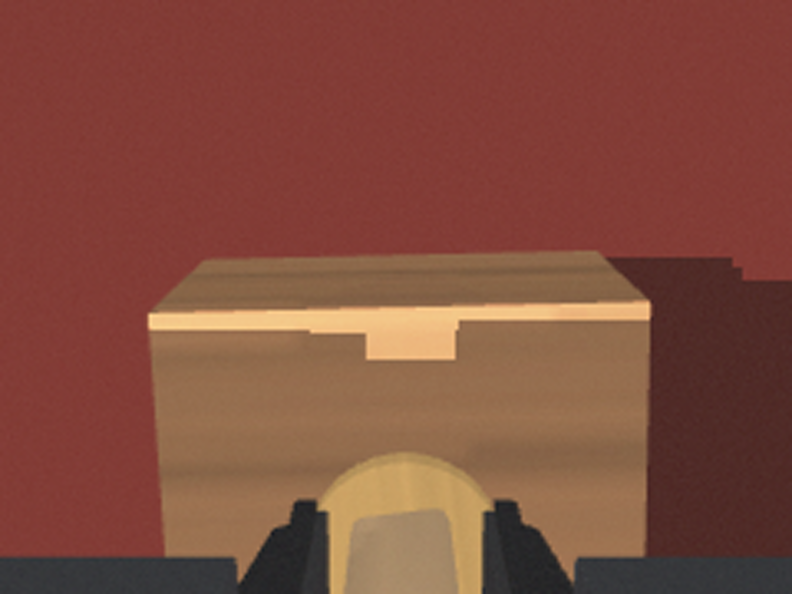

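The fingertips stand about 3 mm clear of the handle on each side, so something higher is stopping on the pommel. I'll open slightly, go lower and regrip.

Emit:
carry_out:
  motion:
    - [0, 0, 0, 0, 0.6]
    - [0, 0, 0, 0, 0.6]
    - [0, 0, 3, 0, 0.6]
    - [0, 0, 3.5, 0, 0.6]
    - [0, 0, 0, 0, 1]
    - [0, 0, 0, 0, 1]
    - [0, 0, 0, 0, 1]
    - [0, 0, 0, 0, 1]
    - [0, 0, 0, 0, 1]
    - [0, 0, 0, 0, 1]
    - [0, 0, 0, 0, 1]
    - [0, 0, 0, 0, 1]

```text
t: 4.75
eef_pos: [439.6, -223.0, 68.1]
tcp_rot: [3.142, 0.0, 0.003]
ft_force: [-0.1, -0.3, -1.3]
opening: 0.219
grip_force: 30.0
```

Run:
```python
from h import *
d=wsnap("w3",(240,170,400,290),5)
s=env.state();R=Ro.from_euler("xyz",s["tcp_rot"]).as_matrix()
for h in(7,11):
  for z in (8,-10,-30):
    print(h,z,[proj(d,s["eef_pos"]+R@np.array([10,y,z])).round(1) for y in(-h,h)])
```

```text
7 8 [array([308.2, 274.3]), array([339.7, 274.3])]
7 -10 [array([306.6, 288.7]), array([341.5, 288.7])]
7 -30 [array([304.3, 308.8]), array([344. , 308.8])]
11 8 [array([299.2, 274.3]), array([348.7, 274.3])]
11 -10 [array([296.6, 288.6]), array([351.5, 288.7])]
11 -30 [array([292.9, 308.8]), array([355.4, 308.8])]
```

View pics/w3.png

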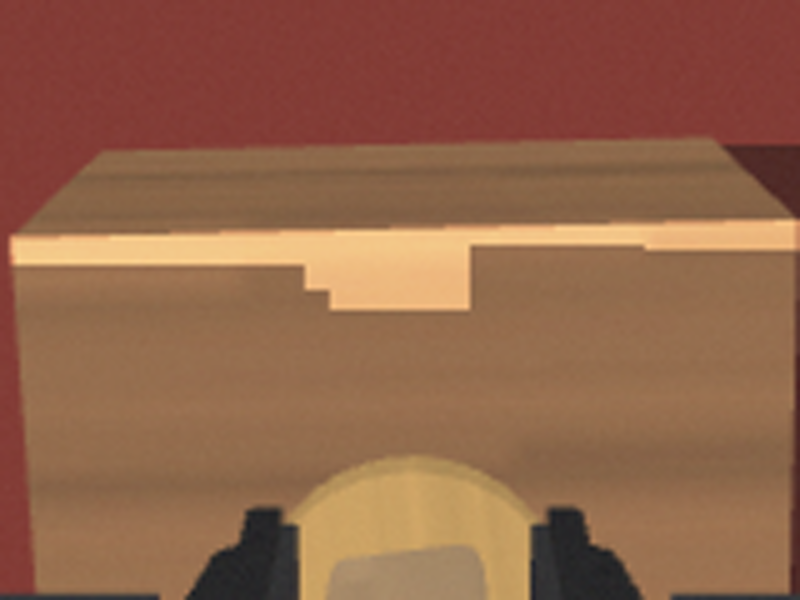

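The gap at the tips is 21 mm, so the flat finger faces sit on the 22 mm pommel. I'll regrip with the pommel at the grasp point (TCP z ≈ 102).

Emit:
carry_out:
  motion:
    - [0, 0, 0, 0, 0.6]
    - [0, 0, 0, 0, 0.6]
    - [0, 0, -11, 0, 0.6]
    - [0, 0, -12, 0, 0.6]
    - [0, 0, -10, 0, 0.6]
    - [0, 0, 0, 0, 1]
    - [0, 0, 0, 0, 1]
    - [0, 0, 0, 0, 1]
    - [0, 0, 0, 0, 1]
    - [0, 0, 0, 0, 1]
    - [0, 0, 0, 0, 1]
    - [0, 0, 0, 0, 1]

```text
t: 6.0
eef_pos: [439.6, -223.0, 101.1]
tcp_rot: [-3.142, 0.0, 0.003]
ft_force: [0.8, 0.6, 4.9]
opening: 0.219
grip_force: 30.0
```

Emit:
carry_out:
  motion:
    - [0, 0, 0, 0, 1]
    - [0, 0, -10, 0, 1]
    - [0, 0, -20, 0, 1]
    - [0, 0, -25, 0, 1]
    - [0, 0, -20, 0, 1]
    - [0, 0, 0, 0, 1]

```text
t: 6.6
eef_pos: [440.3, -223.4, 178.5]
tcp_rot: [3.139, -0.003, 0.003]
ft_force: [0.3, -0.4, -0.8]
opening: 0.22
grip_force: 30.0
```

Run:
```python
from h import *
d=wsnap("w4"); S=snap("scene","s4",(140,160,340,310),4); T=snap("top","t4"); print(env.state()["ft_force"])
c=lambda f,b,s:cv2.resize(cv2.imread(f"pics/{f}.png")[b[1]:b[3],b[0]:b[2]],None,fx=s,fy=s,interpolation=cv2.INTER_CUBIC)
a=c("w4",(250,0,450,480),1.2)[:576,:240]; b=c("s4",(0,0,800,600),.68)
b=np.pad(b,((0,576-b.shape[0]),(0,0),(0,0))); cv2.imwrite("pics/m4.png",np.hstack([a,b]))
s=env.state(); print(s["eef_pos"]); 
for p in [(0,0,-98),(0,0,-78)]: print(proj(d,s["eef_pos"]+p),proj(S,s["eef_pos"]+p))
rel([559.5,-239,160],0)
```

```text
[ 0.47602369  0.96668836 -1.34846336]
[ 439.24645338 -222.76732017  175.56029347]
[322.31428186 246.25242676] [213.2551656  228.53342746]
[322.32211683 254.21885716] [211.528773  223.1343322]
shift [120.2  16.6  15.5] turn 0.17 norm 122.3
```

View pics/m4.png

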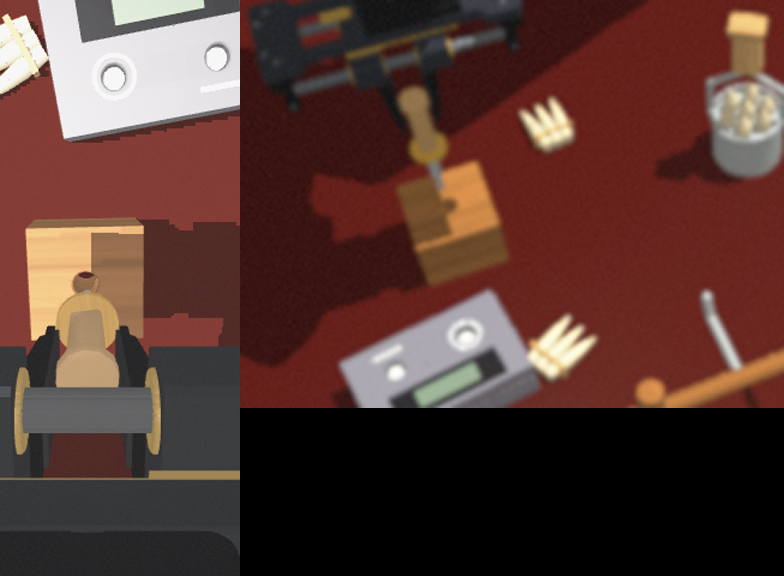

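Run:
```python
from h import *
d=dict(np.load("pics/w4.npz"))
print(onz(d,345,64.2,37),onz(d,217/1.2+250,57/1.2,37))
```

```text
[ 560.5800062  -238.31048329   37.        ] [ 571.54656803 -297.74526601   37.        ]
```

Emit:
carry_out:
  motion:
    - [20, 3, 2, 0, 1]
    - [40, 5, 4, 0, 1]
    - [40, 5, 5, 0, 1]
    - [20, 3, 4, 0, 1]
    - [0, 0, 0, 0, 1]
    - [0, 0, 0, 0, 1]

```text
t: 7.35
eef_pos: [558.9, -238.2, 159.6]
tcp_rot: [-3.14, 0.003, 0.003]
ft_force: [-0.2, -0.6, -0.3]
opening: 0.221
grip_force: 30.0
```

Run:
```python
from h import *
d=wsnap("w5",(220,120,420,270),4)
S=snap("scene","s5",(140,160,340,310),4)
s=env.state(); print(s["eef_pos"],s["tcp_rot"]);rel([559,-239,160],0)
for p in [(0,0,-98),(0,0,-78)]: print(proj(d,s["eef_pos"]+p),proj(S,s["eef_pos"]+p))
print(proj(d,(559,-239,42)))
cv2.imwrite("pics/m5.png",np.hstack([cv2.resize(cv2.imread(f"pics/{f}.png"),(400,300)) for f in("w5","s5")]))
```

```text
[ 558.64991025 -238.40237664  160.62223273] [-3.14101572e+00  1.32688620e-03  2.73703610e-03]
shift [0.3 0.6 0.6] turn 0.16 norm 0.9
[324.17898729 245.73193335] [220.39629533 277.33608433]
[324.21429023 253.9742091 ] [218.68994466 272.42304063]
[324.98717303 237.92447975]
```

View pics/m5.png

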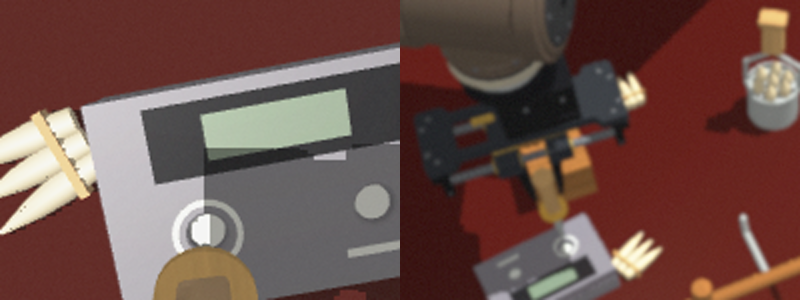

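Emit:
carry_out:
  motion:
    - [1.3, 0.4, 5, 0, 1]
    - [0, 0, 10, 0, 1]
    - [0, 0, 5, 0, 1]
    - [0, 0, 2, 0, 1]
    - [0, 0, 0, 0, 1]
    - [0, 0, 0, 0, 1]

```text
t: 8.05
eef_pos: [561.0, -239.1, 139.3]
tcp_rot: [3.141, -0.0, 0.003]
ft_force: [-0.8, -0.3, -0.9]
opening: 0.221
grip_force: 30.0
```

Emit:
carry_out:
  motion:
    - [0, 0, 2, 0, 1]
    - [0, 0, 2, 0, 1]
    - [0, 0, 0, 0, 1]
    - [0, 0, 0, 0, 1]
    - [0, 0, 0, 0, 1]

```text
t: 8.55
eef_pos: [561.0, -239.0, 135.2]
tcp_rot: [3.141, -0.0, 0.003]
ft_force: [0.1, -0.5, -0.5]
opening: 0.218
grip_force: 30.0
```

Emit:
carry_out:
  motion:
    - [0, 0, 2, 0, 1]
    - [0, 0, 2, 0, 1]
    - [0, 0, 0, 0, 1]
    - [0, 0, 0, 0, 1]
    - [0, 0, 0, 0, 1]

```text
t: 9.05
eef_pos: [561.0, -239.1, 131.3]
tcp_rot: [3.141, -0.0, 0.003]
ft_force: [-0.5, -0.5, 1.3]
opening: 0.221
grip_force: 30.0
```

Emit:
carry_out:
  motion:
    - [0, 0, 1.5, 0, 1]
    - [0, 0, 1.5, 0, 1]
    - [0, 0, 0, 0, 1]
    - [0, 0, 0, 0, 1]
    - [0, 0, 0, 0, 1]

```text
t: 9.55
eef_pos: [561.3, -239.2, 128.7]
tcp_rot: [3.141, -0.001, 0.003]
ft_force: [-0.0, 0.6, 7.2]
opening: 0.222
grip_force: 30.0
```

Force 7 N at about 6 mm below first contact, so CLEAR is bottomed. Lifting and returning to the stand.

Emit:
carry_out:
  motion:
    - [0, 0, -5, 0, 1]
    - [0, 0, -20, 0, 1]
    - [0, 0, -20, 0, 1]
    - [-20, -3, -8, 0, 1]
    - [-40, -5, 0, 0, 1]
    - [-40, -5, 0, 0, 1]
    - [-21.5, -3.2, 0, 0, 1]
    - [0, 0, 0, 0, 1]
    - [0, 0, 0, 0, 1]

```text
t: 10.45
eef_pos: [439.7, -223.4, 181.4]
tcp_rot: [3.141, -0.001, 0.002]
ft_force: [0.5, -0.4, -1.1]
opening: 0.218
grip_force: 30.0
```

Run:
```python
from h import *
rel([439.6,-223.0,102],0); s=env.state(); print(s)
S=snap("scene","s6"); d=wsnap("w6")
c=lambda f,b,s:cv2.resize(cv2.imread(f"pics/{f}.png")[b[1]:b[3],b[0]:b[2]],None,fx=s,fy=s,interpolation=cv2.INTER_CUBIC)
cv2.imwrite("pics/m6.png",np.hstack([c("w6",(270,180,370,300),4),c("s6",(170,190,270,310),4)]))
for p in [(0,0,-98),(0,0,-43)]: print(proj(d,s["eef_pos"]+p),proj(S,s["eef_pos"]+p))
print(proj(d,(439.8,-222.5,54)),proj(S,(439.8,-222.5,54)))
```

```text
shift [-0.1 -0.5 79.4] turn 0.13 norm 79.4
{'t': 10.45, 'joints': array([-6.04199958e-01,  3.57816873e-01,  1.92466309e+00,  2.45125024e-05,
        8.58393970e-01,  9.64226925e-01]), 'qvel': array([ 0.00940255,  0.01464247, -0.02372782,  0.00112061,  0.00093864,
        0.00146604]), 'tau': array([-3.62787126e-01, -4.88782704e+01, -2.01998019e+01,  3.65651411e-02,
        1.41294859e-02, -4.36294335e-02]), 'eef_pos': array([ 439.69469156, -223.44713642,  181.40218169]), 'tcp_rot': array([ 3.14119820e+00, -6.01087796e-04,  2.35354660e-03]), 'ft_force': array([ 0.50745844, -0.37612295, -1.0855872 ]), 'moment': array([-0.01320067,  0.04559566,  0.02255855]), 'grip_force': 29.999957978725433, 'opening': 0.21833560197708585}
[323.5405346  246.08075013] [212.50314974 227.21298389]
[323.67163749 271.99015784] [207.56970415 211.82860802]
[322.20593704 235.90711807] [215.39587636 234.84142007]
```

View pics/m6.png

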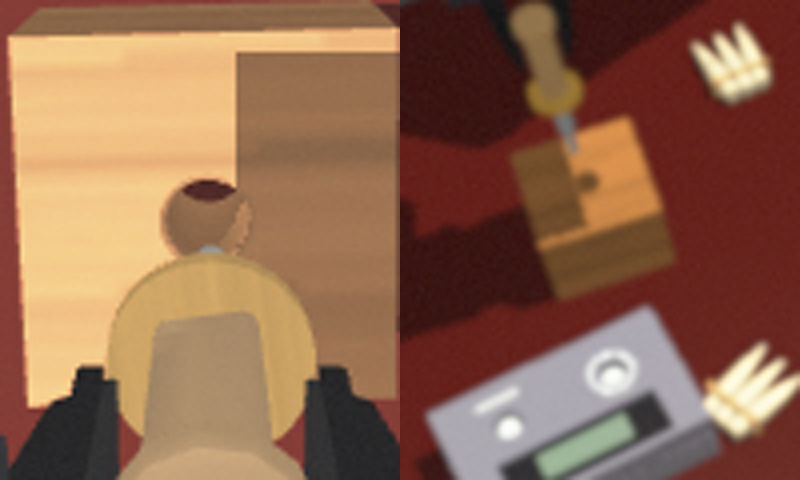

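Tip and hole agree with the predictions to about 1 mm; lowering the stylus.

Emit:
carry_out:
  motion:
    - [0.4, -0.8, 15, 0, 1]
    - [0, 0, 25, 0, 1]
    - [0, 0, 20, 0, 1]
    - [0, 0, 10, 0, 1]
    - [0, 0, 5, 0, 1]
    - [0, 0, 0, 0, 1]
    - [0, 0, 0, 0, 1]

```text
t: 11.25
eef_pos: [440.2, -222.6, 106.7]
tcp_rot: [3.141, -0.001, 0.003]
ft_force: [-0.9, -0.0, -0.1]
opening: 0.218
grip_force: 30.0
```

Emit:
carry_out:
  motion:
    - [0, 0, 2, 0, 1]
    - [0, 0, 2, 0, 1]
    - [0, 0, 0, 0, 1]
    - [0, 0, 0, 0, 1]

```text
t: 11.65
eef_pos: [439.8, -222.4, 102.2]
tcp_rot: [3.141, -0.0, 0.003]
ft_force: [-0.2, -0.7, -0.1]
opening: 0.222
grip_force: 30.0
```

Emit:
carry_out:
  motion:
    - [0, 0, 1, 0, 1]
    - [0, 0, 0, 0, 0.6]
    - [0, 0, 0, 0, 0.5]
    - [0, 0, 0, 0, 0.4]
    - [0, 0, -15, 0, 0.3]
    - [0, 0, -40, 0, 0]
    - [0, 0, -45, 0, 0]
    - [0, 0, -40, 0, 0]
    - [0, -40, 0, 0, 0]
    - [0, -45, 0, 0, 0]
    - [0, -45, 0, 0, 0]
    - [0, -45, 0, 0, 0]

```text
t: 12.85
eef_pos: [438.9, -45.9, 241.3]
tcp_rot: [3.141, -0.0, 0.002]
ft_force: [0.1, 0.1, 0.7]
opening: 0.993
grip_force: 0.0
```

Emit:
carry_out:
  motion:
    - [-1, -40, 0, 0, 0]
    - [-2, -35, 0, 0, 0]
    - [-2, -20, 0, 0, 0]
    - [0, 0, 0, 0, 0]
    - [0, 0, 0, 0, 0]

```text
t: 13.35
eef_pos: [434.0, 47.5, 241.1]
tcp_rot: [3.141, -0.0, 0.004]
ft_force: [0.4, 0.1, -0.0]
opening: 0.999
grip_force: 0.0
```

Run:
```python
from h import *
s=env.state(); print(s["eef_pos"])
d=wsnap("w7"); T=snap("top","t7"); S=snap("scene","s7")
c=lambda f,b,s:cv2.resize(cv2.imread(f"pics/{f}.png")[b[1]:b[3],b[0]:b[2]],None,fx=s,fy=s,interpolation=cv2.INTER_CUBIC)
a=c("w7",(200,60,440,300),1.65);b=c("s7",(180,120,480,300),1.3);e=c("t7",(155,160,455,320),1.3)
W=a.shape[1]+b.shape[1]; H=max(a.shape[0],b.shape[0]+e.shape[0]); m=np.zeros((H,W,3),np.uint8)
m[:a.shape[0],:a.shape[1]]=a; m[:b.shape[0],a.shape[1]:]=b; m[b.shape[0]:b.shape[0]+e.shape[0],a.shape[1]:]=e
cv2.imwrite("pics/m7.png",m); print(m.shape,a.shape,b.shape)
print(proj(d,(435,47,165)))
```

```text
[434.00559808  47.53713299 241.13526723]
(442, 786, 3) (396, 396, 3) (234, 390, 3)
[324.57329058 252.70417601]
```

View pics/m7.png

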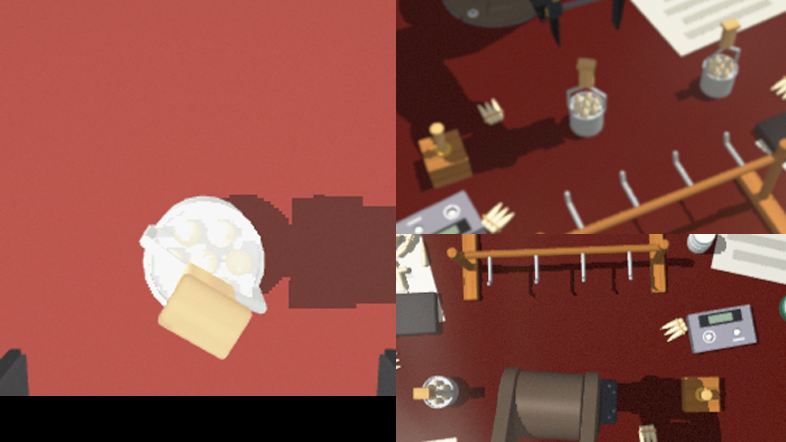

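Stylus is upright in its stand and tin B's cap corners read (187,276), (253,307), (223,358), (160,322). The bail shoulders are at about (150,235) and (262,305).

Run:
```python
from h import *
d=dict(np.load("pics/w7.npz"))
f=lambda x,y:((x+.5)/1.65-.5+200,(y+.5)/1.65-.5+60)
P=[onz(d,*f(*p),165) for p in[(187,276),(253,307),(223,358),(160,322)]]
c=np.mean(P,0); v=(P[1]-P[0])+(P[2]-P[3]); w=(P[2]-P[1])+(P[3]-P[0])
print(c,v/2,w/2,np.degrees(np.arctan2(v[1],v[0])),np.degrees(np.arctan2(w[1],w[0])))
A,B=[onz(d,*f(*p),87) for p in[(150,235),(262,305)]];print(A,B,(A+B)/2,np.degrees(np.arctan2(*(B-A)[[1,0]])))
rel(c+[0,0,-15],0)
```

```text
[435.85160855  47.02361899 165.        ] [-12.80797823 -24.01878797   0.        ] [-18.73744967  10.47437269   0.        ] -118.06869439160748 150.79448735597282
[454.54460772  73.56530818  87.        ] [420.20602563  19.07300006  87.        ] [437.37531668  46.31915412  87.        ] -122.21727101866404
shift [ 1.7 -0.3 91.1] turn 0.1 norm 91.1
```

Emit:
carry_out:
  motion:
    - [1.7, -0.3, 0, 7.5, 0]
    - [0, 0, 0, 7.5, 0]
    - [0, 0, 0, 7.5, 0]
    - [0, 0, 0, 7, 0]
    - [0, 0, 30, 0, 0]
    - [0, 0, 35, 0, 0]
    - [0, 0, 20, 0, 0]
    - [0, 0, 6, 0, 0]
    - [0, 0, 0, 0, 1]
    - [0, 0, 0, 0, 1]
    - [0, 0, 0, 0, 1]
    - [0, 0, 0, 0, 1]

```text
t: 14.7
eef_pos: [436.1, 47.8, 150.9]
tcp_rot: [-3.141, -0.001, -0.512]
ft_force: [0.4, -0.2, 0.1]
opening: 0.72
grip_force: 0.0
```

Emit:
carry_out:
  motion:
    - [0, 0, 0, 0, 1]
    - [0, 0, 0, 0, 1]
    - [0, 0, 0, 0, 1]
    - [0, 0, 0, 0, 1]
    - [0, 0, 0, 0, 1]
    - [0, 0, 0, 0, 1]
    - [0, 0, 0, 0, 1]
    - [0, 0, 0, 0, 1]

```text
t: 15.5
eef_pos: [435.7, 47.9, 150.1]
tcp_rot: [3.141, -0.0, -0.512]
ft_force: [-0.1, -0.9, -0.4]
opening: 0.314
grip_force: 29.9
```

Gripped the cap at 29.8 mm. Lifting, turning to the rail's yaw and approaching the second hook from the timer side (tip ≈ (657,20)).

Emit:
carry_out:
  motion:
    - [0, 0, -10, 0, 1]
    - [0, 0, -20, 0, 1]
    - [0, 0, -20, -7, 1]
    - [0, 0, -11, -8, 1]
    - [0, 0, 0, -8, 1]
    - [0, 0, 0, -8, 1]
    - [0, 0, 0, -1.3, 1]
    - [25, 6, 0, 0, 1]
    - [40, 9, 0, 0, 1]
    - [40, 9, 0, 0, 1]
    - [40, 9, 0, 0, 1]
    - [23, 5.6, 0, 0, 1]

```text
t: 16.7
eef_pos: [607.8, 17.5, 211.0]
tcp_rot: [3.141, -0.0, 0.048]
ft_force: [-0.6, 1.4, -2.0]
opening: 0.311
grip_force: 30.0
```

Run:
```python
from h import *
s=env.state(); print(s["eef_pos"],s["tcp_rot"],s["opening"],s["grip_force"])
d=wsnap("w8"); S=snap("scene","s8"); T=snap("top","t8")
c=lambda f,b,s:cv2.resize(cv2.imread(f"pics/{f}.png")[b[1]:b[3],b[0]:b[2]],None,fx=s,fy=s,interpolation=cv2.INTER_CUBIC)
a=c("w8",(120,0,520,300),1.25);b=c("s8",(270,150,420,300),2)
m=np.zeros((375,800,3),np.uint8); m[:,:500]=a; m[:300,500:]=b
cv2.imwrite("pics/m8.png",m)
for p in[(657,19.6,159),(685,21,143)]:print(proj(d,p),proj(S,p))
```

```text
[607.84494966  17.51699526 210.97588929] [ 3.14144001e+00 -3.72620442e-04  4.78837281e-02] 0.31058072025799965 29.97881144285202
[324.38818577 176.83140052] [353.10067297 252.1011562 ]
[324.25379985 122.74784853] [358.98425159 267.69799169]
```

View pics/m8.png

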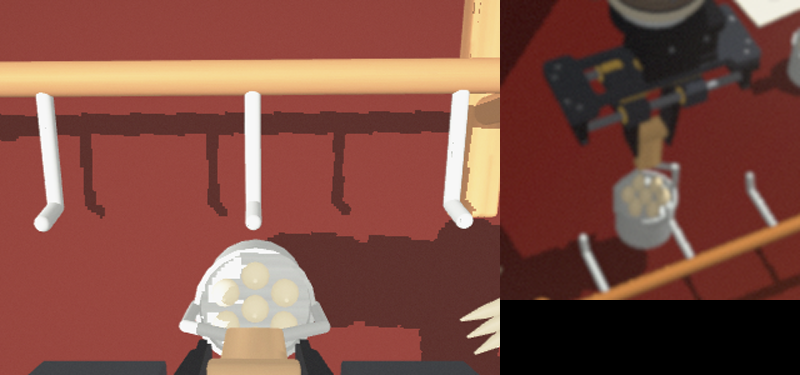

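Hook tip at wrist px (321.6,177.6) and rail level in the image, so yaw is right; the bail is centred about px 324.8.

Run:
```python
from h import *
d=dict(np.load("pics/w8.npz"))
f=lambda x,y:((x+.5)/1.25-.5+120,(y+.5)/1.25-.5)
for n,p,z in[("tip",(252.5,221),158),("root",(252.5,97),140),("tipL",(42,222),158),("tipR",(464,222),158),("bailL",(187,325),147),("bailR",(325,327),147),("railL",(0,78),142),("railR",(460,77),142)]: print(n,onz(d,*f(*p),z).round(1))
```

```text
tip [656.9  20.9 158. ]
root [708.6  23.4 140. ]
tipL [652.2 109.9 158. ]
tipR [660.8 -68.5 158. ]
bailL [606.4  49.2 147. ]
bailR [608.5 -15.3 147. ]
railL [710.7 131.2 142. ]
railR [720.4 -64.4 142. ]
```

Emit:
carry_out:
  motion:
    - [10, -1.1, 0, 0, 1]
    - [15, 0, 0, 0, 1]
    - [15, 0, 0, 0, 1]
    - [15, 0, 0, 0, 1]
    - [15, 0, 0, 0, 1]
    - [7.3, 0, 0, 0, 1]
    - [0, 0, 0, 0, 1]
    - [0, 0, 0, 0, 1]

```text
t: 17.65
eef_pos: [682.0, 23.3, 211.1]
tcp_rot: [3.142, 0.001, 0.052]
ft_force: [0.1, 0.2, -0.3]
opening: 0.314
grip_force: 30.0
```

Emit:
carry_out:
  motion:
    - [1, 0, 5, 0, 1]
    - [0, 0, 8, 0, 1]
    - [0, 0, 5, 0, 1]
    - [0, 0, 2, 0, 1]
    - [0, 0, 0, 0, 1]
    - [0, 0, 0, 0, 1]

```text
t: 18.25
eef_pos: [683.7, 23.2, 191.1]
tcp_rot: [3.142, -0.0, 0.052]
ft_force: [-0.7, -0.1, -1.5]
opening: 0.308
grip_force: 30.0
```

Emit:
carry_out:
  motion:
    - [0, 0, 1.5, 0, 1]
    - [0, 0, 1.5, 0, 1]
    - [0, 0, 0, 0, 1]
    - [0, 0, 0, 0, 1]
    - [0, 0, 0, 0, 1]

```text
t: 18.75
eef_pos: [684.2, 23.0, 189.7]
tcp_rot: [3.141, -0.003, 0.052]
ft_force: [-1.8, -0.2, 8.2]
opening: 0.314
grip_force: 30.0
```

The bail rests on the hook (8 N up). Easing off and opening.

Emit:
carry_out:
  motion:
    - [0, 0, -1, 0, 1]
    - [0, 0, 0, 0, 1]
    - [0, 0, 0, 0, 0.65]
    - [0, 0, 0, 0, 0.6]
    - [0, 0, 0, 0, 0.5]
    - [0, 0, 0, 0, 0.4]
    - [0, 0, -10, 0, 0.4]
    - [0, 0, -20, 0, 0.3]
    - [0, 0, -30, 0, 0]
    - [0, 0, -20, 0, 0]
    - [-40, 0, 0, 0, 0]
    - [-40, 0, 0, 0, 0]

```text
t: 19.95
eef_pos: [603.0, 19.1, 269.8]
tcp_rot: [3.141, -0.001, 0.052]
ft_force: [0.1, 0.1, -0.1]
opening: 0.959
grip_force: 0.0
```

Run:
```python
from h import *
s=env.state(); print(s["eef_pos"],s["tcp_rot"],s["opening"])
d=wsnap("w9"); S=snap("scene","s9"); T=snap("top","t9")
c=lambda f,b,s:cv2.resize(cv2.imread(f"pics/{f}.png")[b[1]:b[3],b[0]:b[2]],None,fx=s,fy=s,interpolation=cv2.INTER_CUBIC)
a=c("w9",(120,0,520,300),1);b=c("s9",(270,70,470,300),2);e=c("t9",(155,230,355,330),2)
m=np.zeros((500,800,3),np.uint8); m[:300,:400]=a; m[:460,400:]=b; m[300:,:400]=e
cv2.imwrite("pics/m9.png",m)
```

```text
[603.01992471  19.06826974 269.81778646] [ 3.14140592e+00 -1.26423402e-03  5.18676550e-02] 0.9594436134823894
```

View pics/m9.png

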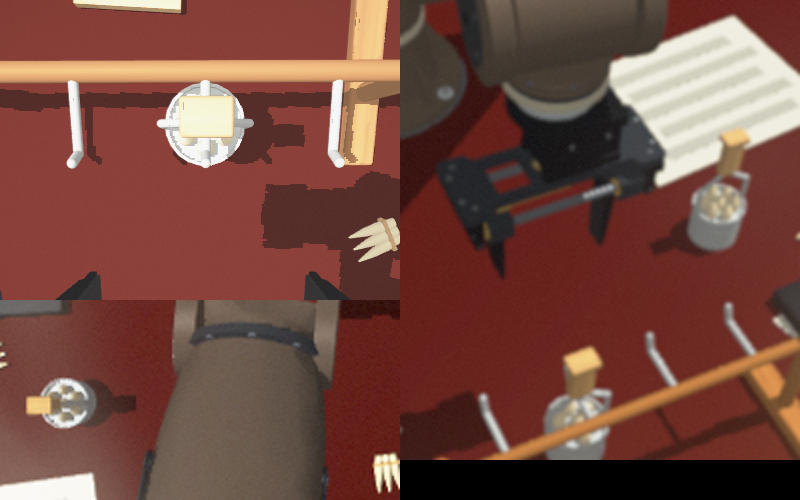

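Tin B hangs squarely on its hook. Tin A hasn't moved. Going to it; from here I'll get the cap pose by segmentation.

Emit:
carry_out:
  motion:
    - [-15, -30, 0, 0, 0]
    - [-21, -44, 3, 0, 0]
    - [-21, -44, 4, 0, 0]
    - [-21, -44, 4, 0, 0]
    - [-21, -44, 6, 0, 0]
    - [-21, -44, 6, 0, 0]
    - [-20, -40, 6, 0, 0]
    - [-7.3, -16, 0, 3, 0]
    - [0, 0, 0, 0, 0]
    - [0, 0, 0, 0, 0]

```text
t: 21.1
eef_pos: [441.5, 317.4, 240.4]
tcp_rot: [-3.142, -0.001, 0.001]
ft_force: [0.6, -0.1, -1.2]
opening: 1.003
grip_force: 0.0
```

Run:
```python
from h import *
s=env.state(); print(s["eef_pos"],s["tcp_rot"],s["opening"])
d=wsnap("w10"); im=d["color"]; p=proj(d,(439.5,317.5,165)); print(p)
u,v=p.astype(int)
hsv=cv2.cvtColor(im,cv2.COLOR_RGB2HSV)
for y in range(v-24,v+25,12): print([tuple(int(k) for k in hsv[y,x]) for x in range(u-40,u+41,16)])
np.save("pics/hsv10.npy",hsv)
# reference: tin B view and cap location
d7=np.load("pics/w7.npz")["color"]; h7=cv2.cvtColor(d7,cv2.COLOR_RGB2HSV); print("B cap",h7[252,324],h7[260,330],"rim brush",h7[200,320])
```

```text
[441.49738506 317.35157285 240.3510879 ] [-3.14150105e+00 -7.15199938e-04  1.35013852e-03] 1.0031857534534503
[323.48675162 257.81521029]
[(45, 8, 189), (45, 7, 146), (16, 99, 124), (16, 99, 113), (30, 7, 110), (40, 7, 103)]
[(2, 152, 87), (17, 99, 113), (16, 100, 112), (16, 97, 113), (42, 7, 185), (2, 147, 87)]
[(2, 149, 87), (17, 98, 122), (17, 97, 124), (16, 97, 123), (3, 149, 89), (3, 146, 89)]
[(3, 152, 87), (17, 100, 120), (17, 99, 121), (16, 96, 122), (2, 147, 87), (1, 138, 89)]
[(2, 160, 86), (2, 154, 86), (2, 154, 86), (1, 149, 87), (2, 149, 87), (3, 148, 88)]
B cap [ 21  78 242] [ 21  75 241] rim brush [ 24  27 242]
```

Run:
```python
from h import *
d=dict(np.load("pics/w10.npz")); h=np.load("pics/hsv10.npy")
m=cv2.inRange(h,(10,70,60),(24,130,255)); 
for y in range(214,296,3):
    r=np.where(m[y,270:380])[0]+270
    if len(r): print(y,r.min(),r.max(),len(r),h[y,r][::6,2])
```

```text
232 306 336 31 [144 122 117 113 111 111]
235 305 337 33 [144 124 119 114 112 113]
238 304 337 34 [161 119 119 113 113 116]
241 304 342 39 [137 118 116 108 106 105 102]
244 297 343 47 [101 110 112 111 112 113 111 113]
247 297 344 48 [113 118 117 118 118 118 115 119]
250 297 344 48 [117 123 121 121 121 120 119 120]
253 297 344 48 [113 122 123 121 123 122 120 122]
256 297 344 48 [116 123 123 123 122 122 122 122]
259 297 344 48 [117 124 126 126 126 125 125 125]
262 297 344 48 [107 127 129 128 127 127 126 125]
265 298 345 48 [122 126 125 125 125 125 125 124]
268 298 345 48 [118 123 124 123 123 122 121 121]
271 298 345 48 [116 122 122 122 123 124 124 120]
274 298 344 47 [108 116 123 125 124 124 124 125]
277 300 306 7 [102 103]
```

Run:
```python
from h import *
d=dict(np.load("pics/w10.npz"))
P=[onz(d,u,v,165) for u,v in[(297,246.5),(344,246.5),(345,276),(298,276)]]; print(np.round(P,1)); c=np.mean(P,0); print(c)
rel(c+[0,0,-15],0.035)
```

```text
[[446.6 333.6 165. ]
 [446.7 305.  165. ]
 [427.8 304.1 165. ]
 [427.7 333.3 165. ]]
[437.2130149 319.0228627 165.       ]
shift [-4.5 -2.2 90.3] turn -1.99 norm 90.4
```

Emit:
carry_out:
  motion:
    - [-3, -2.2, 10, -2, 0]
    - [0, 0, 30, 0, 0]
    - [0, 0, 30, 0, 0]
    - [0, 0, 15, 0, 0]
    - [0, 0, 5, 0, 0]
    - [0, 0, 0, 0, 1]
    - [0, 0, 0, 0, 1]
    - [0, 0, 0, 0, 1]
    - [0, 0, 0, 0, 1]
    - [0, 0, 0, 0, 1]
    - [0, 0, 0, 0, 1]
    - [0, 0, 0, 0, 1]

```text
t: 22.35
eef_pos: [437.8, 319.3, 150.2]
tcp_rot: [-3.142, -0.0, 0.034]
ft_force: [0.4, -0.2, -0.2]
opening: 0.468
grip_force: 0.0
```

Emit:
carry_out:
  motion:
    - [0, 0, 0, 0, 1]
    - [0, 0, 0, 0, 1]
    - [0, 0, 0, 0, 1]
    - [0, 0, 0, 0, 1]
    - [0, 0, 0, 0, 1]

```text
t: 22.85
eef_pos: [437.8, 319.2, 150.1]
tcp_rot: [3.141, 0.0, 0.034]
ft_force: [-1.0, 0.2, 0.0]
opening: 0.316
grip_force: 30.0
```

Emit:
carry_out:
  motion:
    - [0, 0, -10, -0.9, 1]
    - [0, 0, -20, 0, 1]
    - [0, 0, -21, 0, 1]
    - [0, 0, -10, 0, 1]
    - [12.2, 17.7, 0, 0, 1]
    - [24, 34, 0, 0, 1]
    - [26, 37, 0, 0, 1]
    - [26, 37, 0, 0, 1]
    - [26, 37, 0, 0, 1]
    - [24, 34, 0, 0, 1]
    - [16, 23, 0, 0, 1]
    - [0, 0, 0, 0, 1]

```text
t: 24.05
eef_pos: [604.4, 104.6, 210.6]
tcp_rot: [3.141, -0.0, 0.047]
ft_force: [-1.4, 0.6, -1.6]
opening: 0.309
grip_force: 30.0
```

Run:
```python
from h import *
s=env.state(); print(s["eef_pos"],s["tcp_rot"],s["opening"],s["grip_force"])
d=wsnap("w11"); g=cv2.cvtColor(d["color"],cv2.COLOR_RGB2HSV)
print("exp tip",proj(d,(652.2,109.9,158)),"bail ends",proj(d,s["eef_pos"]+[-1.6,32,-64]),proj(d,s["eef_pos"]+[1.6,-32,-64]))
m=cv2.inRange(g,(0,0,90),(180,60,255))
for y in list(range(100,200,10))+list(range(240,285,4)):
    r=np.where(m[y,220:430])[0]+220
    if len(r):
        seg=np.split(r,np.where(np.diff(r)>2)[0]+1); print(y,[(int(q[0]),int(q[-1])) for q in seg if len(q)>2])
```

```text
[604.43122845 104.64807343 210.59951324] [ 3.14105262e+00 -5.60998664e-05  4.71801122e-02] 0.3086775023375194 29.996363818645477
exp tip [318.16593558 179.05784583] bail ends [268.93630317 260.08008109] [378.51198794 259.83284164]
100 [(310, 323), (408, 429)]
110 [(311, 322), (400, 429)]
120 [(311, 323), (395, 429)]
130 [(311, 323), (393, 429)]
140 [(311, 323), (393, 429)]
150 [(311, 323), (397, 429)]
160 [(311, 323), (404, 429)]
170 [(311, 323), (423, 429)]
180 [(311, 323)]
240 [(274, 373)]
244 [(271, 376)]
248 [(269, 378)]
252 [(267, 380)]
256 [(265, 382)]
260 [(263, 383)]
264 [(265, 300), (346, 381)]
268 [(280, 299), (347, 366)]
272 [(286, 298), (347, 359)]
276 [(289, 297), (348, 355)]
280 [(291, 297), (349, 355)]
284 []
```

Hook tip u≈317 (expected 318) and bail midpoint u≈323 (expected 324), so the grasp is true. Threading the bail onto the hook.

Emit:
carry_out:
  motion:
    - [8, -3.1, 0, 0, 1]
    - [15, 0, 0, 0, 1]
    - [15, 0, 0, 0, 1]
    - [15, 0, 0, 0, 1]
    - [15, 0, 0, 0, 1]
    - [8.2, 0, 0, 0, 1]
    - [0, 0, 0, 0, 1]
    - [0, 0, 0, 0, 1]

```text
t: 24.9
eef_pos: [678.1, 115.1, 210.9]
tcp_rot: [3.142, 0.001, 0.051]
ft_force: [0.1, 0.5, -2.5]
opening: 0.313
grip_force: 30.0
```

Emit:
carry_out:
  motion:
    - [0, 0, 5, 0, 1]
    - [0, 0, 8, 0, 1]
    - [0, 0, 5, 0, 1]
    - [0, 0, 2, 0, 1]
    - [0, 0, 0, 0, 1]
    - [0, 0, 0, 0, 1]

```text
t: 25.5
eef_pos: [678.6, 114.2, 191.2]
tcp_rot: [3.141, 0.0, 0.05]
ft_force: [-0.7, -1.8, -0.4]
opening: 0.315
grip_force: 30.0
```

Emit:
carry_out:
  motion:
    - [1, 2.5, 0, 0, 1]
    - [0, 0, 1.5, 0, 1]
    - [0, 0, 1.5, 0, 1]
    - [0, 0, 0, 0, 1]
    - [0, 0, 0, 0, 1]
    - [0, 0, 0, 0, 1]

```text
t: 26.1
eef_pos: [680.4, 111.9, 189.3]
tcp_rot: [3.141, -0.002, 0.05]
ft_force: [-1.1, -0.7, 6.9]
opening: 0.312
grip_force: 30.0
```

Contact at the same height as before. Easing off, releasing, and heading back.

Emit:
carry_out:
  motion:
    - [0, 0, -1, 0, 1]
    - [0, 0, 0, 0, 1]
    - [0, 0, 0, 0, 0.65]
    - [0, 0, 0, 0, 0.6]
    - [0, 0, 0, 0, 0.5]
    - [0, 0, 0, 0, 0.4]
    - [0, 0, -10, 0, 0.4]
    - [0, 0, -20, 0, 0.3]
    - [0, 0, -30, 0, 0]
    - [0, 0, -20, 0, 0]
    - [-40, 0, 0, 0, 0]
    - [-40, 0, 0, 0, 0]

```text
t: 27.3
eef_pos: [599.3, 107.9, 269.8]
tcp_rot: [3.142, -0.001, 0.05]
ft_force: [0.9, 1.0, 0.1]
opening: 0.956
grip_force: 0.0
```

Run:
```python
from h import *
s=env.state(); print(s["eef_pos"],s["tcp_rot"],s["opening"])
d=wsnap("w12"); g=cv2.cvtColor(d["color"],cv2.COLOR_RGB2HSV)
for n,x,y in(("A",680.3,111.3),("B",685,22.3)):
    q=np.array([[0,0,198+5.],[-28,-1.4,158],[0,32,123],[0,-32,123]])
    print(n,[proj(d,(x+a,y+b,c)).round(0) for a,b,c in q])
m=cv2.inRange(g,(10,50,60),(28,150,255)); m[:85]=0; m[280:]=0
n,l,st,c=cv2.connectedComponentsWithStats(m)
for i in range(1,n):
    if st[i,4]>300: print(st[i],c[i].round(1))
rel([439.8,-222.6,241],0)
```

```text
[599.29047908 107.89162653 269.84021525] [ 3.14157678e+00 -1.35239382e-03  4.98614041e-02] 0.9560628260436376
A [array([325., 115.]), array([325., 164.]), array([281., 120.]), array([368., 125.])]
B [array([489., 115.]), array([458., 163.]), array([402., 120.]), array([489., 124.])]
[  81   85  108   83 3402] [161.6 119.5]
[ 544   85   38   81 2353] [562.2 125.6]
[592  85  48  15 512] [613.5  90.2]
[ 11  88  21  58 307] [ 22.4 111.3]
[ 294   93   59   52 2524] [322.2 117.2]
[ 426   97   93   48 2965] [480.1 118.6]
[ 550  218   55   45 1364] [580.3 238. ]
shift [-170.   322.4   29.3] turn 2.9 norm 365.6
```

Cap A sits at px (322,117) against a predicted (325,115), so both tins hang. Now the stylus.

Emit:
carry_out:
  motion:
    - [-14, 26, 0, 0, 0]
    - [-20, 38, 0, 0, 0]
    - [-20, 38, 0, 0, 0]
    - [-20, 38, 2, 0, 0]
    - [-20, 38, 5, 0, 0]
    - [-20, 38, 5, 0, 0]
    - [-20, 38, 6, 0, 0]
    - [-20, 38, 6, 0, 0]
    - [-16, 30.4, 5, 2.9, 0]
    - [0, 0, 0, 0, 0]
    - [0, 0, 0, 0, 0]

```text
t: 28.45
eef_pos: [446.2, -223.0, 240.6]
tcp_rot: [3.141, -0.001, -0.002]
ft_force: [0.1, 0.3, -0.8]
opening: 1.001
grip_force: 0.0
```

Run:
```python
from h import *
s=env.state(); print(s["eef_pos"],s["tcp_rot"],s["opening"])
d=wsnap("w13"); g=cv2.cvtColor(d["color"],cv2.COLOR_RGB2HSV); a=cv2.cvtColor(d["color"],cv2.COLOR_RGB2GRAY)
print("pommel pred",proj(d,(440,-222.6,117)),"collar",proj(d,(440,-222.6,59)), "clear",proj(d,(560.3,-239,37)),"start",proj(d,(571.7,-297.6,37)))
c=cv2.HoughCircles(cv2.resize(a[200:270,280:370],None,fx=4,fy=4),cv2.HOUGH_GRADIENT,1,20,param1=80,param2=20,minRadius=40,maxRadius=90)
print(None if c is None else (c[0,:4]/4+[280,200,0]).round(1))
m=cv2.inRange(g,(0,0,200),(180,40,255)); n,l,st,ce=cv2.connectedComponentsWithStats(m)
for i in range(1,n):
    if 30<st[i,4]<800 and ce[i][1]<120 and 320<ce[i][0]<440: print(st[i],ce[i].round(1),onz(d,*ce[i],37).round(1))
rel([440,-222.6,102],0)
```

```text
[ 446.2370843  -222.95964355  240.64582268] [ 3.14139170e+00 -5.20632602e-04 -1.89775521e-03] 1.001470360988536
pommel pred [323.12152769 244.89323629] collar [323.11812896 228.34502662] clear [342.14092263  84.95743964] start [411.54534797  70.4689426 ]
[[322.1 243.1  14.7]]
shift [ -6.6   0.3 138.7] turn -0.03 norm 138.8
```

Emit:
carry_out:
  motion:
    - [-5, -0.8, 20, 0, 0]
    - [0, 0, 40, 0, 0]
    - [0, 0, 40, 0, 0]
    - [0, 0, 28, 0, 0]
    - [0, 0, 10.5, 0, 0]
    - [0, 0, 0, 0, 1]
    - [0, 0, 0, 0, 1]
    - [0, 0, 0, 0, 1]
    - [0, 0, 0, 0, 1]
    - [0, 0, 0, 0, 1]
    - [0, 0, 0, 0, 1]
    - [0, 0, 0, 0, 1]

```text
t: 29.7
eef_pos: [441.3, -221.8, 101.8]
tcp_rot: [3.141, -0.0, -0.001]
ft_force: [-0.2, -0.1, 0.8]
opening: 0.471
grip_force: 0.0
```

Emit:
carry_out:
  motion:
    - [0, 0, 0, 0, 1]
    - [0, 0, 0, 0, 1]
    - [0, 0, 0, 0, 1]
    - [0, 0, 0, 0, 1]
    - [0, 0, 0, 0, 1]
    - [0, 0, 0, 0, 1]
    - [0, 0, 0, 0, 1]

```text
t: 30.4
eef_pos: [441.3, -221.7, 101.6]
tcp_rot: [3.142, 0.0, -0.001]
ft_force: [-0.4, -0.1, -0.2]
opening: 0.218
grip_force: 30.0
```

Emit:
carry_out:
  motion:
    - [0, 0, -10, 0, 1]
    - [0, 0, -25, 0, 1]
    - [0, 0, -25, 0, 1]
    - [0, 0, -16, 0, 1]
    - [20, 12, 0, 0, 1]
    - [35, 20, 5, 0, 1]
    - [35, 20, 5, 0, 1]
    - [30, 17, 5, 0, 1]
    - [10.5, 7, 3, 0, 1]
    - [0, 0, 0, 0, 1]
    - [0, 0, 0, 0, 1]

```text
t: 31.5
eef_pos: [571.1, -297.4, 159.8]
tcp_rot: [-3.141, 0.001, -0.001]
ft_force: [-0.5, 0.7, -1.6]
opening: 0.219
grip_force: 30.0
```

Run:
```python
from h import *
s=env.state(); print(s["eef_pos"],s["tcp_rot"],s["opening"],s["grip_force"])
d=wsnap("w14"); S=snap("scene","s14"); g=cv2.cvtColor(d["color"],cv2.COLOR_RGB2HSV)
print("start pred",proj(d,(571.6,-297.6,37)),"clear",proj(d,(560.3,-239,37)))
for lo in(150,200):
  m=cv2.inRange(g,(0,0,lo),(180,40,255)); m[:200]=0;m[250:]=0; m[:,:230]=0; m[:,400:]=0
  n,l,st,ce=cv2.connectedComponentsWithStats(m)
  for i in range(1,n):
    if 30<st[i,4]: print(lo,st[i],ce[i].round(1),onz(d,*ce[i],37).round(1))
rel([571.8,-297.6,139],0)
```

```text
[ 571.12046258 -297.35326403  159.79761827] [-3.14119763e+00  7.20608782e-04 -5.51168259e-04] 0.21932118083547872 29.999951720237732
start pred [324.04530151 236.02303869] clear [244.11824508 251.02389944]
150 [235 200  74  18 837] [266.  205.8] [ 593.7 -256.2   37. ]
150 [ 230  210  102   40 2918] [281.1 233.1] [ 573.8 -266.4   37. ]
200 [236 200  72  18 785] [264.8 205.8] [ 593.7 -255.3   37. ]
200 [317 230   9  15 120] [321.2 236.8] [ 571.  -295.5   37. ]
200 [230 237  29  13 123] [244.  241.2] [ 567.7 -239.3   37. ]
200 [235 244  16   6  66] [242.5 247.1] [ 563.3 -238.    37. ]
shift [ 0.7  0.3 21.3] turn -0.03 norm 21.3
```

The lit half of START spans u 317–325, v 230–244, which matches the predicted centre (324,236). Pressing.

Emit:
carry_out:
  motion:
    - [0.6, 0.2, 10, 0, 1]
    - [0, 0, 8, 0, 1]
    - [0, 0, 4, 0, 1]
    - [0, 0, 2, 0, 1]
    - [0, 0, 1, 0, 1]
    - [0, 0, 0, 0, 1]
    - [0, 0, 0, 0, 1]
    - [0, 0, 0, 0, 1]

```text
t: 32.4
eef_pos: [572.4, -298.1, 134.8]
tcp_rot: [3.141, -0.0, -0.001]
ft_force: [0.8, -0.0, -0.8]
opening: 0.224
grip_force: 30.0
```

Emit:
carry_out:
  motion:
    - [0, 0, 2, 0, 1]
    - [0, 0, 2, 0, 1]
    - [0, 0, 0, 0, 1]
    - [0, 0, 0, 0, 1]
    - [0, 0, 0, 0, 1]

```text
t: 32.9
eef_pos: [572.4, -298.0, 130.8]
tcp_rot: [3.141, -0.0, -0.001]
ft_force: [0.1, -1.2, 2.7]
opening: 0.221
grip_force: 30.0
```

Emit:
carry_out:
  motion:
    - [0, 0, 1.5, 0, 1]
    - [0, 0, 1.5, 0, 1]
    - [0, 0, 0, 0, 1]
    - [0, 0, 0, 0, 1]
    - [0, 0, 0, 0, 1]

```text
t: 33.4
eef_pos: [573.0, -298.4, 128.9]
tcp_rot: [3.14, -0.002, -0.001]
ft_force: [-0.5, 0.3, 11.4]
opening: 0.22
grip_force: 30.0
```

START bottomed at 11 N. Back to the stand.

Emit:
carry_out:
  motion:
    - [0, 0, -5, 0, 1]
    - [0, 0, -20, 0, 1]
    - [0, 0, -25, 0, 1]
    - [-20, -12, -2, 0, 1]
    - [-36, -20.3, 0, 0, 1]
    - [-36, -20, 0, 0, 1]
    - [-28, -17, 0, 0, 1]
    - [-11.2, -7, 0, 0, 1]
    - [0, 0, 0, 0, 1]
    - [0, 0, 0, 0, 1]

```text
t: 34.4
eef_pos: [441.8, -222.0, 179.7]
tcp_rot: [3.141, -0.001, -0.001]
ft_force: [-0.4, 0.2, -0.1]
opening: 0.216
grip_force: 30.0
```

Run:
```python
from h import *
s=env.state(); print(s["eef_pos"],s["tcp_rot"],s["opening"],s["grip_force"])
d=wsnap("w15"); g=cv2.cvtColor(d["color"],cv2.COLOR_RGB2HSV)
print("hole pred",proj(d,(440.2,-222.3,54)),"point",proj(d,s["eef_pos"]-[0,0,97.6]))
d6=np.load("pics/w6.npz")["color"]; g6=cv2.cvtColor(d6,cv2.COLOR_RGB2HSV)
for nm,q in(("ref",g6),("now",g)):
  # grey steel point and dark see-through part of hole
  a=cv2.inRange(q[222:262,300:345],(60,0,60),(140,90,255)); b=cv2.inRange(q[215:262,300:345],(170,100,10),(180,255,110))|cv2.inRange(q[215:262,300:345],(0,140,10),(8,255,110))
  ya,xa=np.nonzero(a); yb,xb=np.nonzero(b); print(nm,len(xa),len(xa) and (xa.mean()+300,ya.min()+222,ya.max()+222),len(xb),len(xb) and (xb.mean()+300,yb.mean()+215))
rel([441,-222,102],0)
```

```text
[ 441.76826721 -222.04315822  179.74301483] [ 3.14114220e+00 -5.49235534e-04 -7.17853987e-04] 0.21556364267006853 29.999864101409912
hole pred [323.90680405 238.03197008] point [323.61439796 245.55799314]
ref 0 0 2 (np.float64(320.0), np.float64(226.5))
now 0 0 1 (np.float64(326.0), np.float64(228.0))
shift [-1.  -0.2 77.6] turn -0.04 norm 77.6
```

Emit:
carry_out:
  motion:
    - [-0.8, -0.1, 15, 0, 1]
    - [0, 0, 25, 0, 1]
    - [0, 0, 20, 0, 1]
    - [0, 0, 10, 0, 1]
    - [0, 0, 3, 0, 1]
    - [0, 0, 0, 0, 1]
    - [0, 0, 0, 0, 1]

```text
t: 35.15
eef_pos: [440.9, -221.8, 107.3]
tcp_rot: [3.141, -0.001, -0.001]
ft_force: [0.4, 0.4, -0.5]
opening: 0.222
grip_force: 30.0
```

Emit:
carry_out:
  motion:
    - [0, 0, 2, 0, 1]
    - [0, 0, 2, 0, 1]
    - [0, 0, 0, 0, 1]
    - [0, 0, 0, 0, 1]

```text
t: 35.55
eef_pos: [440.4, -221.5, 102.7]
tcp_rot: [3.141, -0.0, -0.001]
ft_force: [-0.4, -0.3, -1.3]
opening: 0.218
grip_force: 30.0
```

Lower the last millimetre, release, and rise clear towards the left so the cameras can see everything.

Emit:
carry_out:
  motion:
    - [0, 0, 1, 0, 1]
    - [0, 0, 0, 0, 1]
    - [0, 0, 0, 0, 0.6]
    - [0, 0, 0, 0, 0.5]
    - [0, 0, 0, 0, 0.4]
    - [0, 0, -15, 0, 0.3]
    - [0, 0, -40, 0, 0]
    - [0, 0, -45, 0, 0]
    - [0, 0, -45, 0, 0]
    - [0, 45, 0, 0, 0]
    - [0, 45, 0, 0, 0]
    - [0, 45, 0, 0, 0]

```text
t: 36.75
eef_pos: [440.2, -357.9, 247.3]
tcp_rot: [3.141, -0.001, 0.0]
ft_force: [-0.3, 0.7, -0.7]
opening: 0.982
grip_force: 0.0
```

Emit:
carry_out:
  motion:
    - [0, 45, 0, 0, 0]
    - [0, 45, 0, 0, 0]
    - [0, 30, 0, 0, 0]
    - [0, 0, 0, 0, 0]
    - [0, 0, 0, 0, 0]

```text
t: 37.25
eef_pos: [439.9, -476.5, 246.0]
tcp_rot: [-3.141, 0.001, -0.001]
ft_force: [-0.1, 1.1, 0.2]
opening: 1.001
grip_force: 0.0
```

Run:
```python
from h import *
print(env.state()["eef_pos"])
T=snap("top","t16"); S=snap("scene","s16")
c=lambda f,b,s:cv2.resize(cv2.imread(f"pics/{f}.png")[b[1]:b[3],b[0]:b[2]],None,fx=s,fy=s,interpolation=cv2.INTER_CUBIC)
a=c("s16",(100,120,500,380),1.95); b=c("t16",(100,90,500,300),1.0)
m=np.zeros((600,800,3),np.uint8); h,w=a.shape[:2]; m[:min(h,600),:w]=a[:600]; 
s=c("t16",(190,160,450,310),1.0)
m[600-150:,:260]=s
cv2.imwrite("pics/m16.png",m)
```

```text
[ 439.89029709 -476.51062981  246.01113022]
```

View pics/m16.png

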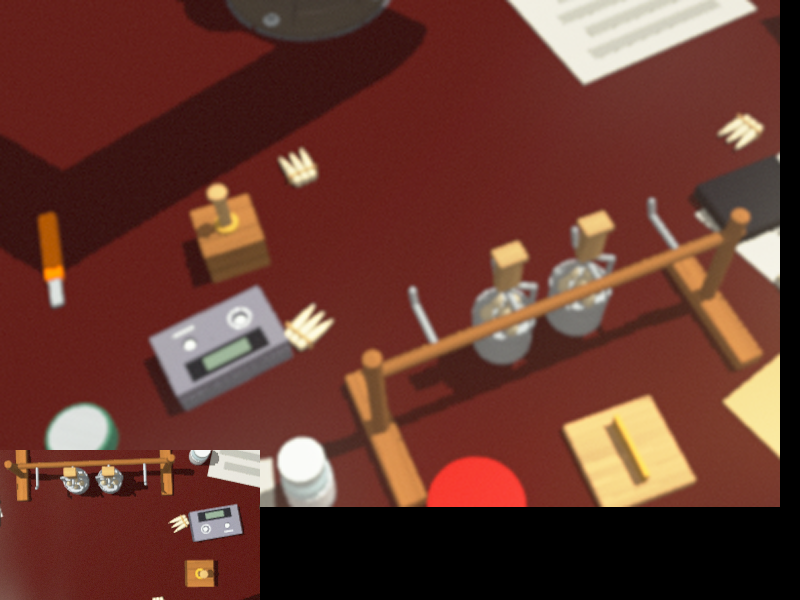

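Both tins hang on the rack, at (508,290) and (590,260). The stylus stands upright with its collar on the block (225,215), both buttons are up, and the bystanders are where they were.

```bash
python3 -c "
from cell import env
print(env.job_done())"
```

```text
the job is handed in; nothing more can be done
None
```

The job is handed in (no verdict was returned): CLEAR was pressed, both tins were hung, START was pressed, and the last pictures show the stylus upright in its stand and everything else where it was.

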